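# Set and start the egg timer

### The arm

A 7-joint arm with a two-finger parallel gripper is mounted at the origin on the work surface. World frame = base frame: x ahead of the robot, y to its left, z up, the work surface at z = 0. Lengths are in m, angles in rad, forces in N, time in s.
With the tool pointing down it reaches from about 0.4 to 0.75 m from the base axis. Payload 19.5 kg.
Tool frame: the origin (TCP) lies midway between the tips of the shut fingers; the grasp point (between the pads) lies 19 mm behind it (arm.grip_depth is the y of the grasp point in the tool frame, in m); y points along the fingers, x is the direction in which the jaws open and shut, and the axes are right-handed (so a half turn about y gives the same grasp; the last joint's range is limited). The gripper opens to 85 mm and grips with 20 to 120 N. Pads are 22 mm wide; open, the fingers measure 114 mm over their backs; the gripper's body (76 mm by 85 mm) begins 54 mm behind the grasp point. The pads swing forward as they close: fully open they stand 13 mm farther back than shut.
Start: joints at [-1.15, 0.707, -0.028, 1.485, 0.022, 0.951, -0.075], TCP at [0.257, 0.514, 0.191] pointing down, gripper open.
Joint ranges: [-2.71, 2.71], [-0.32, 2.16], [-1.57, 1.52], [0, 2.45], [-1.46, 4.6], [0, 2.02], [-2.83, 2.83]. Speed limits (rad/s): [1.89, 1.89, 2.57, 2.57, 3.01, 3.01, 3.01].

### API

Orientations are given as [roll, pitch, yaw] about the fixed x, y, z axes, in that order (R = Rz(yaw) Ry(pitch) Rx(roll)).
In Python, from rig import readout, vision, arm, find_in, pinpoint gives the robot as it stands.
- The arm moves only by the tool drive_tool, never from a script. Its argument "motion" is a list of rows, each an object with "travel": the shift along the world's x, y, z in cm, a list of three; "twist": the turn about the world's z in degrees; "jaw": the closure, from 0 (fully open) to 1 (shut). A call has 1 to 5 rows; each row is the pose to reach, as a shift and turn from the pose commanded when the call began; what a row does not reach only later rows make up. A row lasts 1/8 s, in which the tool goes at most 62.5 mm and 10.7 degrees, less where a joint would pass 70% of its speed; a pose out of reach is approached as far as the arm can. A call with a gripper value outside its range is refused whole. The fingers move at their own pace and stop on an object; "newtons" is the grip in N (left out, the last holds). Time passes only in rows, so rows that repeat a pose let the fingers close. It gives the time, the measured TCP pose, the force and the opening at its end, in the units of the state.
- readout.sense(): the state, without advancing time (a new reading comes with each control period).
- vision.get_image(name): name is "side" or "top" or "wrist"; returns a dict with "color" (400x640x3 uint8, red, green, blue), "depth" (400x640 float32, m along the optical axis (not along the pixel's ray), 0 where there is no reading), "fx", "fy", "cx", "cy" (pixels), "dist_coeffs" ([k1, k2, p1, p2, k3] as OpenCV has them; the pictures are not rectified), "cam_to_world" (4x4, takes a point from camera to world coordinates). Camera axes: x right, y up, looking along -z (the intrinsics and any distortion apply to the point x, -y, -z); pixel columns grow to the right and rows downward; lengths in m; the calibration is good to about 2 mm. A picture is of the moment at which its call begins.
- arm.hand_in(): hands the job in, once; it reports no verdict.
Trained networks look in a picture, given as the dict that the camera call returned (one of the last four; its "shot" number tells which), for a name from the list of things; names that differ only in an ending like _2 or _b are one class to them, and where a whole thing is asked for, a point or a joint stands for the part that bears it (a point fixed in the world has none). Each returns a list of dicts, best first, with "conf" (0 to 1); they miss things now and then, are a little off and sometimes report something else, mostly with a low value. They report only what shows in the picture. A call takes as long as a camera call.
- find_in(label, picture): "extent" ([left, top, width, height] in pixels, round what is visible of it).
- pinpoint(label, picture): "pixel" ([column, row] in pixels: a listed point, or the origin of a listed thing).
The state is a dict: "t": time; "q": joint angles; "qd": joint speeds; "joint_torque": joint torques, N m; "tcp_pos": TCP position; "tcp_rot": TCP orientation; "contact_force": force on the tool from outside, world axes, zero at the start; "ft_torque": the same for the moment, N m; "finger_gap": finger opening in m.
Only numpy, scipy, OpenCV 4.12 (cv2) and the standard library are available. Lean on these libraries where they do the work, as an engineer would, in place of code of your own. Each camera call takes 0.05 s, during which the arm holds its last target.

### The job

Set the egg timer for a three-pip egg: with a fingertip on the big knurled dial, turn it clockwise by friction until its pointer clicks in at the group of three pips, then press the timer's round start button fully down and let it spring back. Do not press start before the dial is set. Nothing is to be picked up: do not lift the timer or shove it about, and leave the cup, coaster, spoon, toothpick dispenser, egg and jar where they stand.

Things in the scene. Friction and masses are not known exactly. Their poses are not given: they have to be found in the camera images.
- timer: white plastic egg timer, loose on rubber feet: flat box 150 mm (x) by 240 mm (y), top 50 mm above the slab, 1.6 kg. Origin at the centre of its underside; its +x points away from the robot at yaw 0, +y left. Dial axis at (0, +45 mm), start button at (0, -80 mm). Groups of one to four black pips lie on top round the dial's far (+x) side, 56 mm from its axis
- dial (a joint): dial angle, rad, growing clockwise from above, -0.08 to 1.88. Spring detents at 0 (pointer at one pip), 0.6 (two), 1.2 (three), 1.8 (four). In the timer's frame the pointer's direction is 0.9 minus this angle, anticlockwise from +x. Let go, it springs into the nearest detent. It resists with up to 0.05 N m: a fingertip pressing 5 to 10 N, 33 mm from the axis, turns it
- dial_top (a point): centre of the dial's flat top face, on its vertical axis, 73 mm above the slab; its frame turns with the dial. The dial is an aluminium disc 97 mm across its ribbed rim and 22 mm high, too wide to pinch. A black inlaid pointer line, flush enough to run a finger over, goes from 14 to 44 mm from the axis
- pointer_tip (a point): outer end of the pointer line on the dial's top face, 44 mm from the axis; turns with the dial
- start (a joint): travel of the start button in m: 0 up, 0.006 fully down; springs back when let go; about 4 N to push it fully down
- start_top (a point): centre of the top face of the start button, a grey round button 32 mm across in a grey housing on the timer's right part; pressed straight down
- cup: white ceramic cup, 76 mm across, 75 mm high, standing on the coaster; origin at the centre of its underside
- coaster: round wooden coaster 96 mm across, 10 mm thick, under the cup, left of the timer; origin at the centre of its underside
- spoon: steel spoon 160 mm long lying flat right of the timer; origin on its underside, near mid-length
- dispenser: lilac plastic push dispenser for toothpicks, 52 mm across, 82 mm high, beyond the timer; origin at the centre of its underside
- eggcup: egg standing in a ceramic egg cup, 50 mm across, 77 mm high, beyond the timer; origin at the centre of its underside
- jar: clear glass jar with a metal lid, 84 mm across, 120 mm high, far left; origin at the centre of its underside

How it is judged:
On the way, in this order (a step that is already met when the one before it is completed fails the run):
1. the dial's pointer is clicked in at three pips (value of joint dial between 1.08 and 1.32 rad and velocity of joint dial between -0.05 and 0.05 rad/s), for 0.2 s.
2. the start button is pressed fully down (value of joint start above 0.0048 m), for 0.05 s.
At the end, for the whole second after the job is handed in: the dial rests at three pips (1.2 rad, within 0.12), the start button has been pressed and is up again, the timer stands flat within 30 mm of where it stood and the other things within 25 mm of where they stood (all of step 1 and value of joint start below 0.0015 m and height (world z) of timer below 0.008 m and angle between timer's own z axis and vertical below 0.05 rad and distance of each of cup, coaster, spoon, dispenser, eggcup, jar from where it was at the start of the episode below 0.025 m and distance of timer from where it was at the start of the episode below 0.03 m); the robot touches nothing.
It fails at once if the start button is pressed before the dial points at three pips (value of joint start above 0.003 m and not (value of joint dial between 1 and 1.4 rad)).
It fails at once if the timer is lifted, tipped or shoved (height (world z) of timer above 0.012 m or angle between timer's own z axis and vertical above 0.12 rad or distance of timer from where it was at the start of the episode above 0.04 m).
It fails at once if another thing is moved or picked up (distance of any of cup, coaster, spoon, dispenser, eggcup, jar from where it was at the start of the episode above 0.03 m).
It also fails if it takes over 51 s, if anything falls off the work surface, if the arm or the gripper's body presses on something with over 40 N, if the wrist force passes 120 N, or if a joint passes its speed limit or range.

## Working session

There is one attempt and no reset: what is moved stays moved. The work goes in short steps, Python scripts to look and compute and a tool call to move; the robot and the scene stay as the last step left them, time stands still between calls to the robot, and variables do not carry over. Pictures are saved under pics/ and viewed, and the job is handed in when it is done.

Besides the shell and the picture viewer there is one more tool, called as name(argument=value, ...) on one line, values as JSON. drive_tool: Moves the arm, as the interface text tells. Its arguments: {"type":"object","properties":{"motion":{"type":"array","items":{"type":"object","properties":{"travel":{"type":"array","items":{"type":"number"}},"twist":{"type":"number"},"jaw":{"type":"number"}}}},"newtons":{"type":"number"}},"required":["motion"]}

```bash
mkdir -p pics; ls; cat > h.py <<'E'
import numpy as np, cv2
from rig import readout, vision, arm, find_in, pinpoint
def ray(p,px):
    K=np.array([[p['fx'],0,p['cx']],[0,p['fy'],p['cy']],[0,0,1.]])
    u=cv2.undistortPoints(np.array([[px]],float),K,np.array(p['dist_coeffs'],float))[0,0]
    T=np.array(p['cam_to_world']);return T[:3,3],T[:3,:3]@np.array([u[0],-u[1],-1.])
def atz(p,px,z):
    o,d=ray(p,px);return o+d*(z-o[2])/d[2]
def atdepth(p,px):
    o,d=ray(p,px);return o+d*float(p['depth'][int(round(px[1])),int(round(px[0]))])
E
cat > a.py <<'E'
from h import *
np.set_printoptions(precision=4,suppress=True)
s=readout.sense();print(s['t'],s['tcp_pos'],s['tcp_rot'],s['finger_gap'])
for n in('top','side'):
    p=vision.get_image(n);cv2.imwrite(f'pics/{n}0.png',p['color'][:,:,::-1])
    for l,z in(('dial_top',.073),('pointer_tip',.073),('start_top',None),('timer',0)):
        r=pinpoint(l,p)[:2]
        for k in r: print(n,l,k['conf'],k['pixel'],atz(p,k['pixel'],z) if z is not None else '',atdepth(p,k['pixel']))
E
python3 a.py
```

```text
pics
0.0 [0.2566 0.5142 0.1911] [-1.5708  0.0011  1.108 ] 0.08537077328864645
top dial_top 0.72 [365.4, 241.9] [0.5191 0.0323 0.073 ] [0.5191 0.0323 0.0734]
top pointer_tip 0.85 [350.5, 234.9] [0.5374 0.0713 0.073 ] [0.5374 0.0713 0.0727]
top pointer_tip 0.63 [440.1, 220.1] [ 0.5772 -0.1675  0.073 ] [ 0.5827 -0.188   0.0109]
top start_top 0.47 [410.2, 233.1]  [ 0.5425 -0.0867  0.0726]
top timer 0.66 [382.2, 236.5] [ 0.5366 -0.0246  0.    ] [ 0.5334 -0.0121  0.074 ]
side dial_top 0.94 [367.5, 161.3] [0.5205 0.0107 0.073 ] [0.5204 0.0121 0.0742]
side dial_top 0.19 [363.5, 132.0] [ 0.5454 -0.0979  0.073 ] [ 0.5455 -0.0987  0.0724]
side pointer_tip 0.76 [351.6, 176.1] [0.5482 0.0678 0.073 ] [0.5484 0.066  0.0714]
side start_top 0.66 [362.6, 130.8]  [ 0.5485 -0.1043  0.0716]
side timer 0.91 [363.2, 177.8] [ 0.5288 -0.0105  0.    ] [0.5223 0.0675 0.0726]
side timer 0.6 [352.5, 176.7] [ 0.5552 -0.0089  0.    ] [0.5461 0.0676 0.0715]
```

View pics/top0.png

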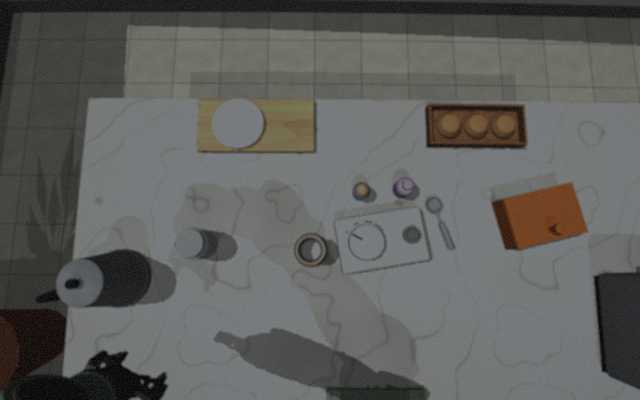

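View pics/side0.png

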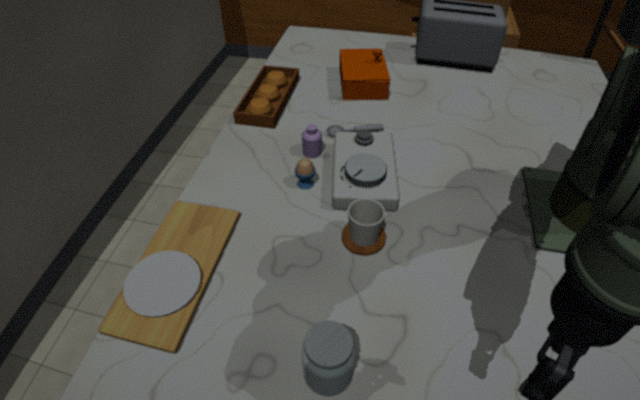

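The top view shows the timer at about (382,240), yawed by roughly 10°, with the dial at (366,241) and start at (411,235). The pointer runs to the upper left. The two views disagree on dial_top, so I'll enlarge both.

```bash
cat > b.py <<'E'
import cv2
a=cv2.imread('pics/top0.png')[170:290,280:470];cv2.imwrite('pics/topz.png',cv2.convertScaleAbs(cv2.resize(a,None,fx=4,fy=4,interpolation=3),alpha=1.5))
a=cv2.imread('pics/side0.png')[110:260,280:440];cv2.imwrite('pics/sidez.png',cv2.convertScaleAbs(cv2.resize(a,None,fx=4,fy=4,interpolation=3),alpha=1.5))
E
python3 b.py
```

```text
(no output)
```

View pics/topz.png

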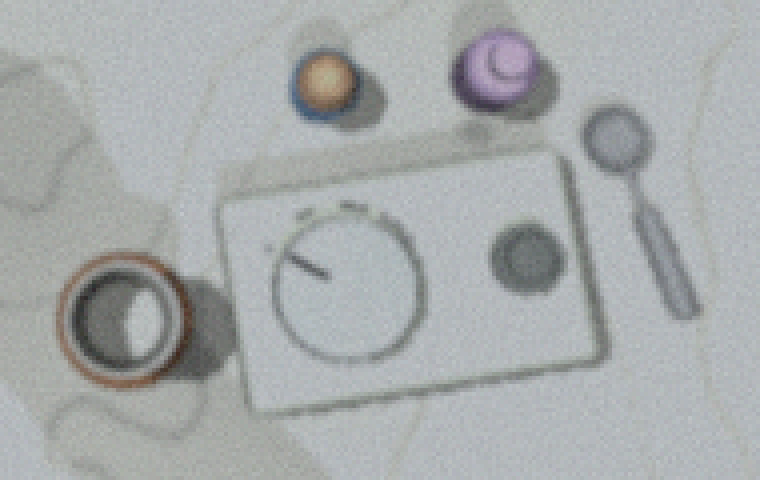

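View pics/sidez.png

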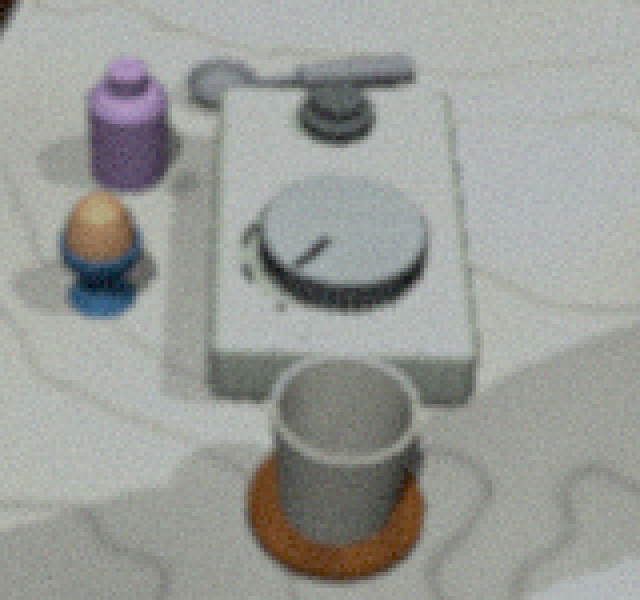

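```bash
cat > c.py <<'E'
from h import *
np.set_printoptions(precision=4,suppress=True)
pt=vision.get_image('top');ps=vision.get_image('side')
T=lambda x,y,z:atz(pt,(280+x/4-.4,170+y/4-.4),z)
S=lambda x,y,z:atz(ps,(280+x/4-.4,110+y/4-.4),z)
print('dial',T(347.5,284,.073),S(344,230,.073))
print('ptr outer',T(287,253,.073),S(296,268,.073),'inner',T(328,277,.073),S(328,240,.073))
print('start',T(528,257,.07),S(335,96,.07))
c=[T(*q,.05) for q in((218,202),(562,150),(606,358),(253,412))]
print(np.array(c),np.mean(c,0)); 
for a,b in((0,1),(1,2),(2,3),(3,0)): d=c[b]-c[a];print(np.linalg.norm(d),np.degrees(np.arctan2(d[1],d[0])))
for n,p in(('t',pt),('s',ps)):
  for l in('dial_top','start_top'):
    k=find_in(l,p)[:1];print(n,l,k)
  c=atdepth(p,pinpoint('dial_top',p)[0]['pixel']);print(c)
# depth-based: fit dial top
for p in(pt,ps):
  pts=[]
  for v in range(110,300):
    for u in range(280,470):
      if p['depth'][v,u]>0:
        q=atdepth(p,(u,v)); pts.append(q)
  P=np.array(pts); 
  m=(P[:,2]>.066)&(P[:,2]<.08)&(abs(P[:,0]-.52)<.06)&(abs(P[:,1]-.025)<.06);Q=P[m];print('depth dial',len(Q),Q.mean(0),Q.min(0),Q.max(0),np.median(Q[:,2]))
  m=(P[:,2]>.054)&(P[:,2]<.08)&(abs(P[:,0]-.545)<.03)&(abs(P[:,1]+.09)<.035);Q=P[m];print('depth start',len(Q),Q.mean(0),Q.max(0))
E
python3 c.py
```

```text
dial [0.5225 0.0294 0.073 ] [0.522  0.0316 0.073 ]
ptr outer [0.5428 0.069  0.073 ] [0.5436 0.0685 0.073 ] inner [0.5271 0.0422 0.073 ] [0.5297 0.0418 0.073 ]
start [ 0.5407 -0.091   0.07  ] [ 0.5452 -0.0953  0.07  ]
[[ 0.5784  0.1136  0.05  ]
 [ 0.6147 -0.1216  0.05  ]
 [ 0.4743 -0.1465  0.05  ]
 [ 0.4384  0.0905  0.05  ]] [ 0.5264 -0.016   0.05  ]
0.23797249412377827 -81.21676363874222
0.14262020262704936 -169.94330064628656
0.23971160324373775 98.6044208058168
0.14184408279412503 9.361556325118386
t dial_top [{'extent': [351.4, 224.6, 34.1, 36.1], 'conf': 0.63}]
t start_top []
[0.5133 0.0277 0.0757]
s dial_top [{'extent': [342.1, 152.0, 46.5, 36.3], 'conf': 0.69}]
s start_top [{'extent': [342.6, 226.4, 40.5, 29.5], 'conf': 0.56}]
[0.5208 0.0162 0.0715]
depth dial 1016 [0.5203 0.0303 0.0731] [ 0.4746 -0.0171  0.0665] [0.5665 0.0777 0.0786] 0.07315902289457366
depth start 260 [ 0.5409 -0.0917  0.0659] [ 0.5735 -0.0631  0.0769]
depth dial 986 [0.5226 0.0343 0.0724] [ 0.475  -0.0174  0.066 ] [0.5706 0.0789 0.0763] 0.0725974838064471
depth start 233 [ 0.543  -0.0855  0.0649] [ 0.5674 -0.0688  0.075 ]
```

The views now agree. The dial axis is at about (0.5215, 0.031), yaw about 9°, and start at about (0.5415, -0.0925). The pointer is at one pip. I'll shut the jaw and move above the dial rim's near-right side.

drive_tool(motion=[{"travel": [5, -9.7, 0], "jaw": 1}, {"travel": [10, -19.4, 0], "jaw": 1}, {"travel": [15, -29.1, 0], "jaw": 1}, {"travel": [20, -38.9, 0], "jaw": 1}, {"travel": [26.5, -51.6, 0], "jaw": 1}])

```text
schema error: expected keys travel, twist, jaw
```

drive_tool(motion=[{"travel": [26.5, -51.6, 0], "twist": 0, "jaw": 1}, {"travel": [26.5, -51.6, 0], "twist": 0, "jaw": 1}, {"travel": [26.5, -51.6, 0], "twist": 0, "jaw": 1}, {"travel": [26.5, -51.6, 0], "twist": 0, "jaw": 1}, {"travel": [26.5, -51.6, 0], "twist": 0, "jaw": 1}])

```text
t: 1.52
tcp_pos: [0.4002, 0.2347, 0.1916]
tcp_rot: [-1.571, -0.0, 1.108]
contact_force: [1.6, 0.5, -0.3]
finger_gap: 0.0002
```

drive_tool(motion=[{"travel": [12.1, -23.7, 0], "twist": 0, "jaw": 1}, {"travel": [12.1, -23.7, 0], "twist": 0, "jaw": 1}, {"travel": [12.1, -23.7, 0], "twist": 0, "jaw": 1}, {"travel": [12.1, -23.7, 0], "twist": 0, "jaw": 1}, {"travel": [12.1, -23.7, 0], "twist": 0, "jaw": 1}])

```text
t: 2.15
tcp_pos: [0.5213, -0.0045, 0.1913]
tcp_rot: [-1.571, 0.001, 1.103]
contact_force: [0.4, 0.9, 0.8]
finger_gap: 0.0
```

drive_tool(motion=[{"travel": [0, 0, -4], "twist": 0, "jaw": 1}, {"travel": [0, 0, -8], "twist": 0, "jaw": 1}, {"travel": [0, 0, -9], "twist": 0, "jaw": 1}, {"travel": [0, 0, -9], "twist": 0, "jaw": 1}])

```text
t: 2.65
tcp_pos: [0.5206, -0.0002, 0.102]
tcp_rot: [-1.571, 0.0, 1.108]
contact_force: [-0.8, 0.3, 0.9]
finger_gap: -0.0005
```

drive_tool(motion=[{"travel": [0.1, -0.2, -2.4], "twist": 0, "jaw": 1}, {"travel": [0.1, -0.2, -2.4], "twist": 0, "jaw": 1}, {"travel": [0.1, -0.2, -2.4], "twist": 0, "jaw": 1}])

```text
t: 3.02
tcp_pos: [0.522, -0.0023, 0.0789]
tcp_rot: [-1.572, -0.001, 1.108]
contact_force: [-0.2, -0.9, 0.7]
finger_gap: -0.0001
```

```bash
cat > d.py <<'E'
import sys
from h import *
n=sys.argv[1]
for c,(a,b,e,f) in (('top',(170,290,280,470)),('side',(90,240,280,440))):
    p=vision.get_image(c);cv2.imwrite(f'pics/{c}{n}.png',cv2.convertScaleAbs(cv2.resize(p['color'][a:b,e:f,::-1],None,fx=4,fy=4,interpolation=3),alpha=1.5))
    for k in pinpoint('pointer_tip',p)[:1]:
        q=atz(p,k['pixel'],.073)-np.array([.5215,.031,.073]);w=np.arctan2(q[1],q[0]);print(c,k['conf'],k['pixel'],'r',np.hypot(*q[:2]),'dial',.9-(w-.16))
p=vision.get_image('wrist');cv2.imwrite(f'pics/wrist{n}.png',p['color'][:,:,::-1])
E
python3 d.py 1
```

```text
top 0.92 [352.2, 236.7] r 0.0375846754319897 dial -0.20901346819579747
side 0.87 [351.5, 175.9] r 0.04516003588082112 dial 0.13043478188509194
```

View pics/side1.png

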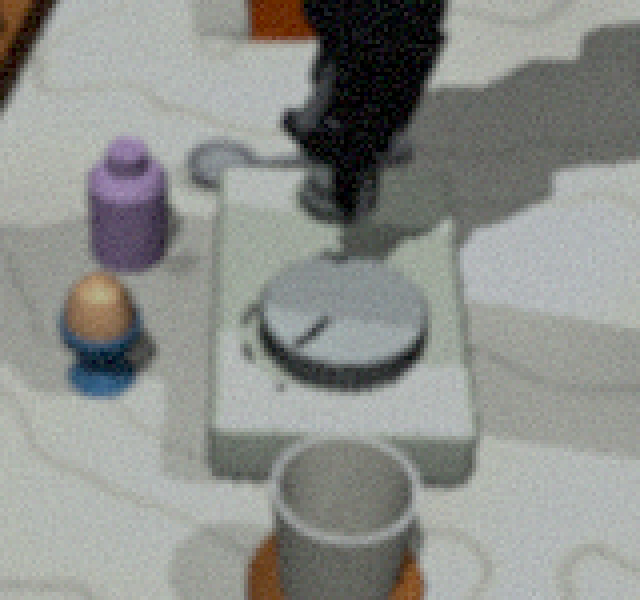

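View pics/wrist1.png

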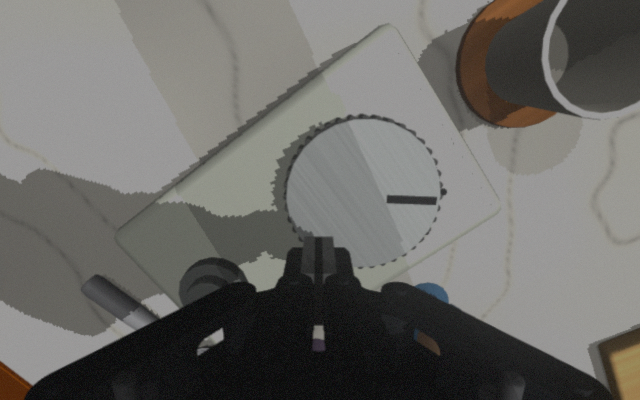

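The side view puts the fingertip (crop 345,225) nearer the button than I expected. The wrist view shows the dial at (364,190) and the tips at (318,240). I'll check both numerically.

```bash
cat > e.py <<'E'
from h import *
np.set_printoptions(precision=4,suppress=True)
def proj(p,X):
    T=np.linalg.inv(np.array(p['cam_to_world']));c=T[:3,:3]@X+T[:3,3]
    K=np.array([[p['fx'],0,p['cx']],[0,p['fy'],p['cy']],[0,0,1.]])
    return cv2.projectPoints(np.array([[c[0],-c[1],-c[2]]]),np.zeros(3),np.zeros(3),K,np.array(p['dist_coeffs'],float))[0].ravel()
s=readout.sense();t=np.array(s['tcp_pos']);print(t)
for c in('side','wrist','top'):
    p=vision.get_image(c);print(c,'tcp',proj(p,t),'dialctr',proj(p,np.array([.5215,.031,.073])),'start',proj(p,np.array([.5415,-.0925,.072])))
    if c=='wrist':
        print('dial by wrist',atz(p,(364,190),.073),'pip',atz(p,(437,200),.073),'inner',atz(p,(388,199),.073),'start',atz(p,(212,280),.07))
        for l in('dial_top','pointer_tip','start_top'):
            for k in pinpoint(l,p)[:1]: print(l,k['conf'],k['pixel'],atz(p,k['pixel'],.073))
E
python3 e.py
```

```text
[ 0.5217 -0.0025  0.078 ]
side tcp [367.9421 155.9378] dialctr [365.8615 166.973 ] start [364.7277 133.8099]
wrist tcp [318.9525 225.2948] dialctr [369.1145 198.4878] start [210.6817 303.6112]
dial by wrist [0.5154 0.0304 0.073 ] pip [0.5405 0.067  0.073 ] inner [0.5268 0.041  0.073 ] start [ 0.5276 -0.0835  0.07  ]
dial_top 0.67 [362.0, 196.1] [0.5183 0.0278 0.073 ]
pointer_tip 0.63 [436.9, 201.2] [0.5412 0.0667 0.073 ]
start_top 0.87 [201.8, 304.6] [ 0.5391 -0.0975  0.073 ]
top tcp [378.8762 240.9009] dialctr [365.8703 240.9994] start [412.3465 233.5117]
```

View pics/top1.png

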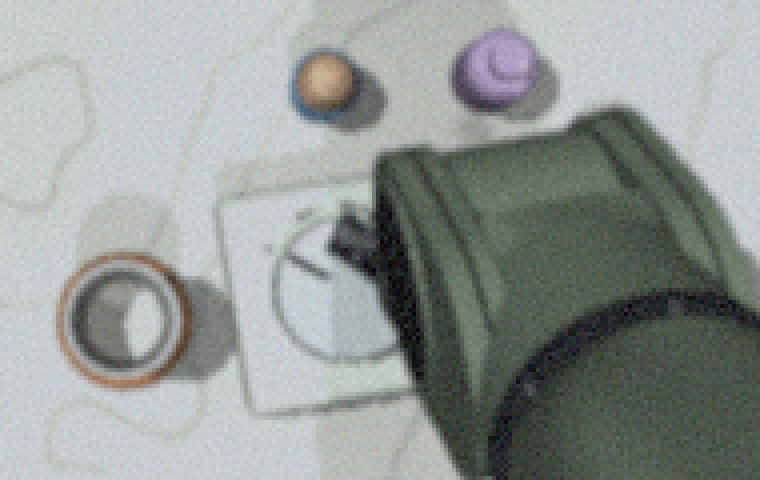

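```bash
cat > f.py <<'E'
import sys
from h import *
p=vision.get_image('side');c=p['color'][110:200,320:420,::-1];cv2.imwrite(f'pics/{sys.argv[1]}.png',np.clip(255*(cv2.resize(c,None,fx=6.5,fy=6.5,interpolation=cv2.INTER_LINEAR)/255.)**.5,0,255).astype('uint8'))
E
python3 f.py sz1
```

```text
(no output)
```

View pics/sz1.png

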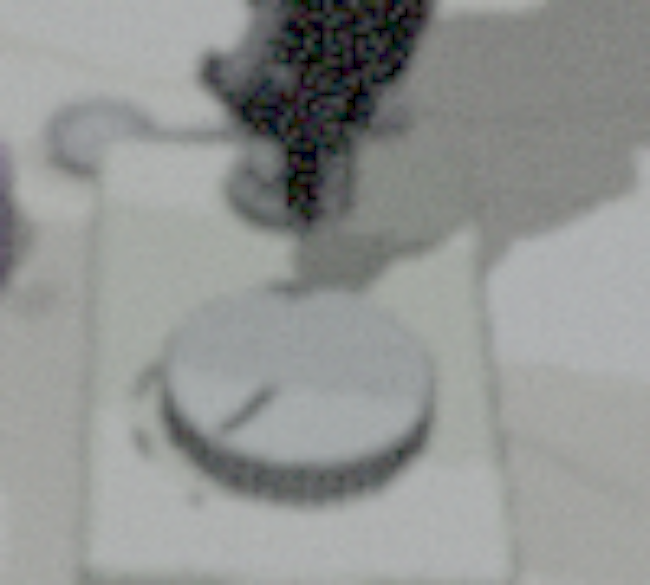

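```bash
cat > g.py <<'E'
from h import *
np.set_printoptions(precision=4,suppress=True)
print(readout.sense()['t'])
for c in('side','wrist'):
    p=vision.get_image(c)
    for px in ([(366,r) for r in range(134,162,2)] if c=='side' else [(x,r) for r in range(228,262,4) for x in(312,325)]):
        print(c,px,atdepth(p,px),p['depth'][px[1],px[0]])
E
python3 g.py
```

```text
3.625
side (366, 134) [0.5275 0.0321 0.1661] 0.88831913
side (366, 136) [0.5288 0.0124 0.1458] 0.9164413
side (366, 138) [0.5284 0.0123 0.1403] 0.920333
side (366, 140) [0.5284 0.0089 0.1322] 0.92847085
side (366, 142) [0.5278 0.0116 0.1288] 0.9289172
side (366, 144) [ 0.5345 -0.0729  0.0562] 1.0394017
side (366, 146) [ 0.5341 -0.0727  0.0501] 1.0434712
side (366, 148) [ 0.5329 -0.0639  0.0509] 1.0367471
side (366, 150) [ 0.532  -0.0578  0.0496] 1.0333574
side (366, 152) [ 0.5307 -0.0483  0.0512] 1.0255121
side (366, 154) [ 0.5276 -0.0151  0.0725] 0.98722833
side (366, 156) [ 0.5264 -0.0056  0.0744] 0.97921544
side (366, 158) [ 0.5256 -0.0009  0.0724] 0.9772328
side (366, 160) [0.5247 0.0054 0.0717] 0.97334224
wrist (312, 228) [ 0.5231 -0.008   0.0722] 0.20027822
wrist (325, 228) [ 0.5267 -0.0009  0.0721] 0.20038368
wrist (312, 232) [ 0.5252 -0.0091  0.0729] 0.20023842
wrist (325, 232) [ 0.5289 -0.002   0.0725] 0.2007065
wrist (312, 236) [ 0.5278 -0.0104  0.0721] 0.20182106
wrist (325, 236) [ 0.5316 -0.0033  0.0715] 0.2024371
wrist (312, 240) [ 0.5097 -0.0002  0.1255] 0.14472005
wrist (325, 240) [0.5125 0.0049 0.1249] 0.1453973
wrist (312, 244) [ 0.5099 -0.0002  0.1293] 0.14113438
wrist (325, 244) [0.5124 0.0048 0.1293] 0.1410927
wrist (312, 248) [ 0.5099 -0.0001  0.1333] 0.13728198
wrist (325, 248) [0.5124 0.0048 0.1333] 0.13730876
wrist (312, 252) [0.5096 0.0001 0.1379] 0.13281754
wrist (325, 252) [0.5126 0.0046 0.1364] 0.13444638
wrist (312, 256) [ 0.51   -0.      0.1406] 0.13028194
wrist (325, 256) [0.5123 0.0046 0.1408] 0.13011326
wrist (312, 260) [ 0.5103 -0.0001  0.1434] 0.12774417
wrist (325, 260) [0.5125 0.0045 0.1437] 0.12738918
```

The depth data from both cameras puts the real fingertip at z≈0.122, while the reported TCP is 0.078. I'll descend in small steps and go by the force.

drive_tool(motion=[{"travel": [0, 0, -0.3], "twist": 0, "jaw": 1}, {"travel": [0, 0, -0.6], "twist": 0, "jaw": 1}, {"travel": [0, 0, -0.6], "twist": 0, "jaw": 1}])

```text
t: 4.1
tcp_pos: [0.5213, -0.0025, 0.0712]
tcp_rot: [-1.57, 0.0, 1.108]
contact_force: [0.3, -0.9, -0.1]
finger_gap: -0.0001
```

```bash
python3 g.py | grep -E "side|240|248|256"; python3 f.py sz2
```

```text
side (366, 134) [0.5275 0.0312 0.1654] 0.8894418
side (366, 136) [0.5273 0.0293 0.1587] 0.89545095
side (366, 138) [0.5284 0.0123 0.1403] 0.92035776
side (366, 140) [0.5283 0.0095 0.1327] 0.927641
side (366, 142) [0.5277 0.0116 0.1288] 0.92887884
side (366, 144) [0.5273 0.012  0.1236] 0.9322662
side (366, 146) [0.5277 0.0035 0.1111] 0.9469972
side (366, 148) [ 0.5332 -0.0672  0.0482] 1.0409518
side (366, 150) [ 0.5319 -0.0569  0.0504] 1.0321774
side (366, 152) [ 0.5308 -0.0495  0.0502] 1.0271128
side (366, 154) [ 0.5277 -0.0167  0.0712] 0.98928016
side (366, 156) [ 0.5265 -0.0073  0.073 ] 0.9814006
side (366, 158) [ 0.5256 -0.0003  0.0729] 0.97651523
side (366, 160) [0.5246 0.0059 0.0721] 0.9726834
wrist (312, 240) [ 0.5097 -0.0002  0.1192] 0.1449263
wrist (325, 240) [0.5125 0.0049 0.1185] 0.14564697
wrist (312, 248) [ 0.5106 -0.0005  0.1254] 0.13924122
wrist (325, 248) [0.5125 0.0047 0.1266] 0.13792087
wrist (312, 256) [ 0.51   -0.      0.1345] 0.13025776
wrist (325, 256) [0.5122 0.0047 0.1347] 0.12999068
```

View pics/sz2.png

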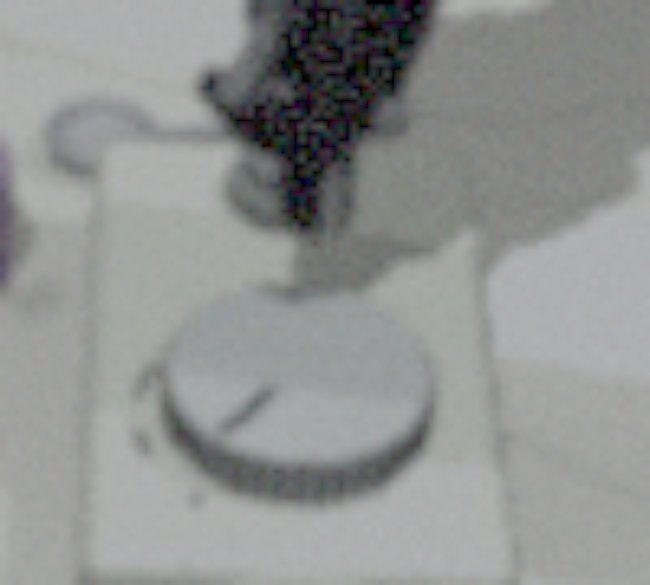

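There is no contact at a reading of 0.071 and the tip is still about 4 cm up, so the reported TCP z really is offset. I'll keep descending under guard.

drive_tool(motion=[{"travel": [0, 0, -0.6], "twist": 0, "jaw": 1}, {"travel": [0, 0, -1.2], "twist": 0, "jaw": 1}, {"travel": [0, 0, -1.2], "twist": 0, "jaw": 1}])

```text
t: 4.62
tcp_pos: [0.5212, -0.0025, 0.0589]
tcp_rot: [-1.57, 0.001, 1.108]
contact_force: [-0.3, -0.5, 0.5]
finger_gap: -0.0
```

drive_tool(motion=[{"travel": [0, 0, -0.5], "twist": 0, "jaw": 1}, {"travel": [0, 0, -1.0], "twist": 0, "jaw": 1}, {"travel": [0, 0, -1.0], "twist": 0, "jaw": 1}])

```text
t: 5.0
tcp_pos: [0.5213, -0.0025, 0.0491]
tcp_rot: [-1.57, 0.0, 1.108]
contact_force: [-0.2, 0.2, 0.4]
finger_gap: -0.0
```

```bash
python3 g.py | grep -E "side|240|248|256"; python3 d.py 3; python3 f.py sz3
```

```text
side (366, 134) [0.529  0.0139 0.1523] 0.9108059
side (366, 136) [0.5295 0.0043 0.1396] 0.9264697
side (366, 138) [0.527  0.029  0.1531] 0.8996
side (366, 140) [0.5265 0.0305 0.1489] 0.9014802
side (366, 142) [0.5262 0.0303 0.1434] 0.9054473
side (366, 144) [0.5258 0.0306 0.1383] 0.90888053
side (366, 146) [0.527  0.0114 0.1174] 0.93702203
side (366, 148) [0.5264 0.0134 0.1134] 0.93846464
side (366, 150) [0.5261 0.0127 0.1071] 0.94334805
side (366, 152) [0.5256 0.0141 0.1025] 0.9455719
side (366, 154) [0.526  0.0038 0.0882] 0.9629063
side (366, 156) [ 0.5265 -0.0064  0.0737] 0.9802072
side (366, 158) [ 0.5256 -0.0009  0.0724] 0.97729564
side (366, 160) [0.5246 0.006  0.0723] 0.97244847
wrist (312, 240) [ 0.5095 -0.0001  0.0977] 0.1443383
wrist (325, 240) [0.5127 0.0048 0.0961] 0.14606266
wrist (312, 248) [ 0.5101 -0.0003  0.1046] 0.13795353
wrist (325, 248) [0.5124 0.0047 0.1049] 0.13753118
wrist (312, 256) [ 0.51   -0.0001  0.1123] 0.13044326
wrist (325, 256) [0.5123 0.0046 0.1123] 0.13044775
top 0.82 [354.4, 236.4] r 0.032377477118161774 dial -0.1319712156412688
side 0.92 [353.6, 178.4] r 0.04812694097687601 dial -0.055458343308840474
```

View pics/sz3.png

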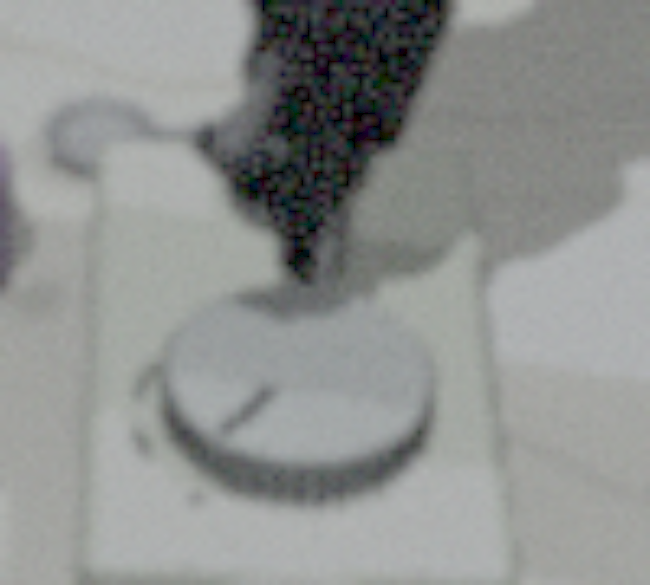

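View pics/wrist3.png

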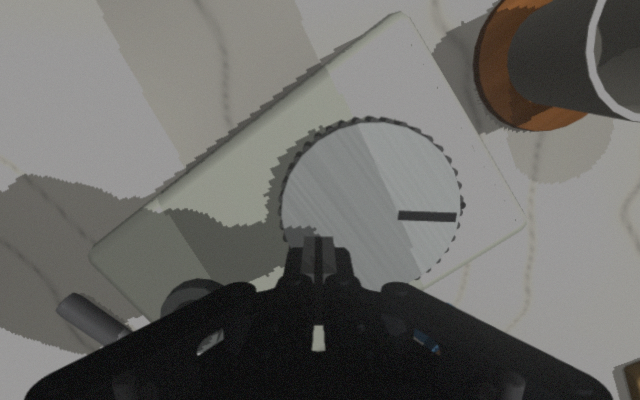

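drive_tool(motion=[{"travel": [0, 0, -0.5], "twist": 0, "jaw": 1}, {"travel": [0, 0, -1.0], "twist": 0, "jaw": 1}, {"travel": [0, 0, -1.2], "twist": 0, "jaw": 1}, {"travel": [0, 0, -1.2], "twist": 0, "jaw": 1}])

```text
t: 5.9
tcp_pos: [0.5214, -0.0025, 0.0373]
tcp_rot: [-1.57, 0.0, 1.108]
contact_force: [0.9, -0.2, -0.8]
finger_gap: 0.0003
```

drive_tool(motion=[{"travel": [0, 0, -0.2], "twist": 0, "jaw": 1}, {"travel": [0, 0, -0.3], "twist": 0, "jaw": 1}, {"travel": [0, 0, -0.3], "twist": 0, "jaw": 1}])

```text
t: 6.28
tcp_pos: [0.5214, -0.0025, 0.0344]
tcp_rot: [-1.571, 0.0, 1.108]
contact_force: [0.6, -0.1, -0.1]
finger_gap: 0.0003
```

```bash
python3 g.py | grep -E "side|240|248|256"; python3 f.py sz4
```

```text
side (366, 134) [0.5279 0.0267 0.162 ] 0.89500225
side (366, 136) [0.5279 0.0231 0.154 ] 0.9030988
side (366, 138) [0.5284 0.0125 0.1405] 0.9200723
side (366, 140) [ 0.5298 -0.0074  0.1195] 0.94885033
side (366, 142) [0.528  0.0085 0.1264] 0.9327613
side (366, 144) [0.526  0.0279 0.1361] 0.9122931
side (366, 146) [0.5257 0.0267 0.1297] 0.91761774
side (366, 148) [0.525  0.0304 0.1271] 0.9168741
side (366, 150) [0.5261 0.0131 0.1075] 0.9427776
side (366, 152) [0.5256 0.0144 0.1028] 0.94517595
side (366, 154) [0.5253 0.013  0.0958] 0.9510529
side (366, 156) [0.525  0.0114 0.0887] 0.9571922
side (366, 158) [0.5245 0.0126 0.0838] 0.9597214
side (366, 160) [0.5245 0.0082 0.0741] 0.9696469
wrist (312, 240) [ 0.5101 -0.0004  0.0815] 0.1458692
wrist (325, 240) [0.5125 0.0049 0.082 ] 0.14532246
wrist (312, 248) [ 0.5101 -0.0002  0.09  ] 0.13767044
wrist (325, 248) [0.5122 0.0048 0.0906] 0.13697416
wrist (312, 256) [0.5099 0.0001 0.098 ] 0.1298967
wrist (325, 256) [0.5125 0.0045 0.0972] 0.13072093
```

View pics/sz4.png

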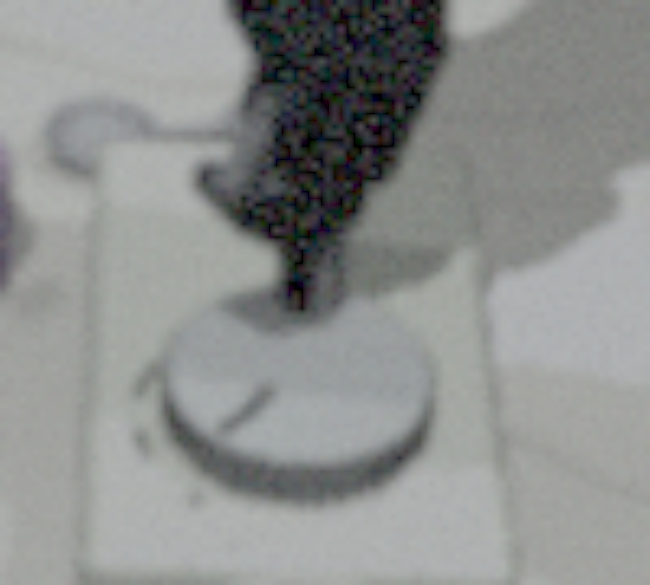

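drive_tool(motion=[{"travel": [0, 0, -0.2], "twist": 0, "jaw": 1}, {"travel": [0, 0, -0.3], "twist": 0, "jaw": 1}, {"travel": [0, 0, -0.3], "twist": 0, "jaw": 1}])

```text
t: 6.8
tcp_pos: [0.5222, -0.0026, 0.0327]
tcp_rot: [-1.573, -0.001, 1.108]
contact_force: [-3.1, -1.3, 31.3]
finger_gap: 0.0002
```

drive_tool(motion=[{"travel": [0, 0, -0.1], "twist": 0, "jaw": 1}, {"travel": [0, 0, -0.1], "twist": 0, "jaw": 1}])

```text
t: 7.05
tcp_pos: [0.5226, -0.0027, 0.0324]
tcp_rot: [-1.574, -0.001, 1.108]
contact_force: [-6.0, -0.7, 47.6]
finger_gap: 0.0001
```

drive_tool(motion=[{"travel": [0, 0, -0.1], "twist": 0, "jaw": 1}, {"travel": [0, 0, -0.1], "twist": 0, "jaw": 1}])

```text
t: 7.3
tcp_pos: [0.5231, -0.0027, 0.0322]
tcp_rot: [-1.575, -0.002, 1.108]
contact_force: [-7.8, -1.5, 64.4]
finger_gap: 0.0001
```

drive_tool(motion=[{"travel": [0, 0, 0.34], "twist": 0, "jaw": 1}, {"travel": [0, 0, 0.34], "twist": 0, "jaw": 1}])

```text
t: 7.55
tcp_pos: [0.5217, -0.0025, 0.0331]
tcp_rot: [-1.571, -0.0, 1.108]
contact_force: [0.5, -1.0, 9.9]
finger_gap: -0.0002
```

About 10 N. Now the arc: 35° first, with the tool turning along.

drive_tool(motion=[{"travel": [-0.41, 0.02, 0], "twist": -7, "jaw": 1}, {"travel": [-0.81, 0.1, 0], "twist": -14, "jaw": 1}, {"travel": [-1.2, 0.22, 0], "twist": -21, "jaw": 1}, {"travel": [-1.57, 0.39, 0], "twist": -28, "jaw": 1}, {"travel": [-1.92, 0.61, 0], "twist": -35, "jaw": 1}])

```text
t: 8.18
tcp_pos: [0.5028, 0.003, 0.0331]
tcp_rot: [-1.572, -0.001, 0.492]
contact_force: [2.7, -2.8, 10.5]
finger_gap: 0.0003
```

drive_tool(motion=[{"travel": [-0.32, 0.25, 0], "twist": -7, "jaw": 1}, {"travel": [-0.61, 0.55, 0], "twist": -14, "jaw": 1}, {"travel": [-0.86, 0.87, 0], "twist": -21, "jaw": 1}, {"travel": [-1.06, 1.22, 0], "twist": -28, "jaw": 1}, {"travel": [-1.21, 1.54, 0], "twist": -34, "jaw": 1}])

```text
t: 8.8
tcp_pos: [0.4911, 0.0187, 0.0331]
tcp_rot: [-1.571, -0.002, -0.1]
contact_force: [3.6, -1.8, 8.8]
finger_gap: -0.0002
```

```bash
python3 d.py 5;python3 f.py sz5
```

```text
top 0.86 [370.7, 225.6] r 0.04269559828994664 dial 1.3776750484691485
side 0.62 [345.8, 165.4] r 0.045628653122062574 dial 0.9682351968928264
```

View pics/sz5.png

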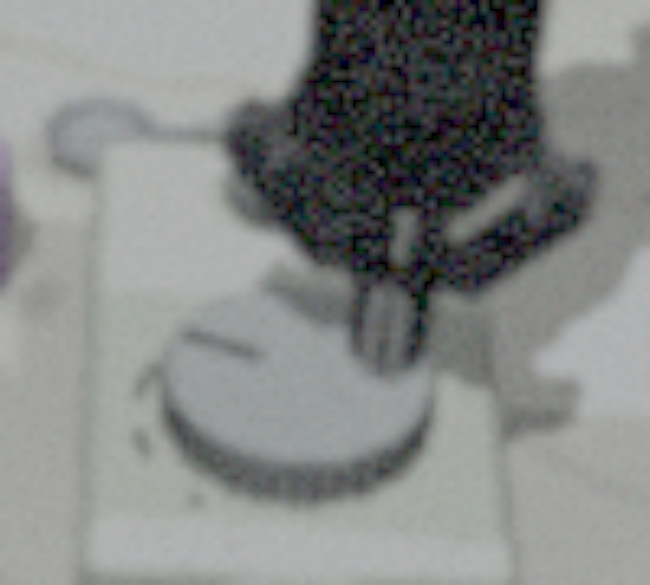

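View pics/wrist5.png

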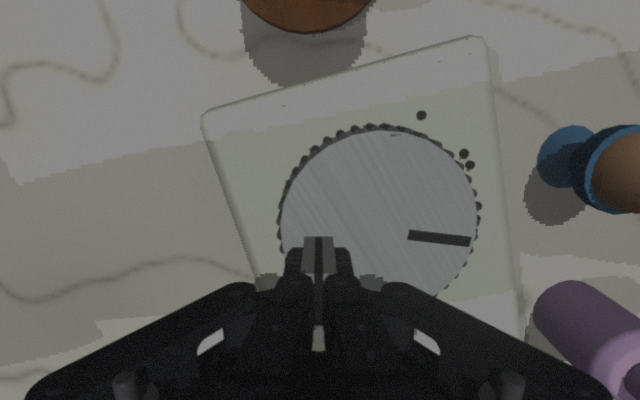

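The dial turned with the finger, and the pointer now aims at about 1.2 rad. I'll lift so it clicks in, then check with a clear view.

drive_tool(motion=[{"travel": [0, 0, 1], "twist": 0, "jaw": 1}, {"travel": [0, 0, 4], "twist": 0, "jaw": 1}, {"travel": [0, -6, 6], "twist": 0, "jaw": 1}, {"travel": [0, -11, 6], "twist": 0, "jaw": 1}, {"travel": [0, -11, 6], "twist": 0, "jaw": 1}])

```text
t: 9.72
tcp_pos: [0.4897, -0.0948, 0.0934]
tcp_rot: [-1.572, -0.0, -0.102]
contact_force: [-0.4, 1.8, -0.1]
finger_gap: -0.0001
```

```bash
python3 d.py 6;python3 f.py sz6
cat > e6.py <<'E'
from h import *
np.set_printoptions(precision=4,suppress=True)
p=vision.get_image('wrist')
for l in('dial_top','pointer_tip','start_top'):
    for k in pinpoint(l,p)[:2]: print(l,k['conf'],k['pixel'],atz(p,k['pixel'],.072),atdepth(p,k['pixel']))
E
python3 e6.py
```

```text
top 0.69 [369.6, 223.6] r 0.04703543733868683 dial 1.2851591221562224
side 0.98 [346.6, 164.3] r 0.04430366988227693 dial 1.0585490616670108
dial_top 0.62 [348.5, 6.9] [0.518  0.0288 0.072 ] [0.5179 0.0286 0.0729]
dial_top 0.54 [418.2, 280.4] [ 0.5547 -0.1463  0.072 ] [ 0.5719 -0.1835  0.012 ]
pointer_tip 0.75 [432.5, 9.6] [0.5647 0.0233 0.072 ] [0.565  0.0235 0.0711]
start_top 0.94 [392.7, 212.7] [ 0.5384 -0.0945  0.072 ] [ 0.5386 -0.0949  0.0709]
```

View pics/side6.png

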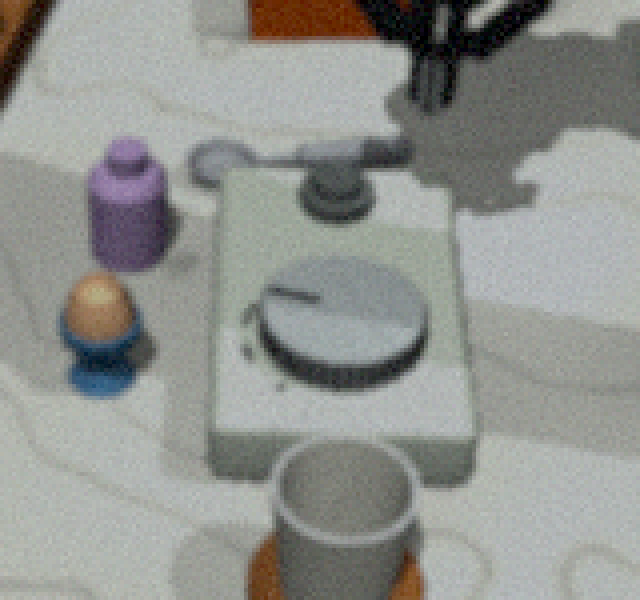

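View pics/wrist6.png

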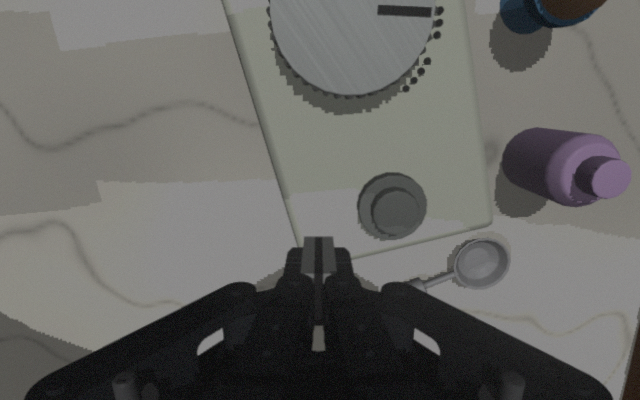

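View pics/top6.png

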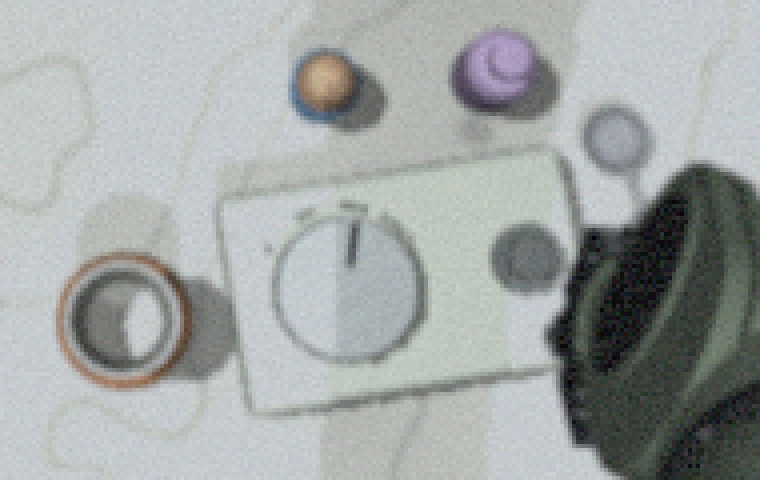

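The top view shows the pointer at crop (353,222), aimed at the three-pip group. The wrist view agrees, with the three dots beside the pointer at (440,10–35). The timer hasn't moved. Next, over the button.

drive_tool(motion=[{"travel": [5, 0.1, 0], "twist": 0, "jaw": 1}, {"travel": [5, 0.1, 0], "twist": 0, "jaw": 1}, {"travel": [5, 0.1, -3], "twist": 0, "jaw": 1}, {"travel": [5, 0.1, -5], "twist": 0, "jaw": 1}, {"travel": [5, 0.1, -5], "twist": 0, "jaw": 1}])

```text
t: 10.85
tcp_pos: [0.5391, -0.0899, 0.042]
tcp_rot: [-1.571, 0.003, -0.096]
contact_force: [0.5, 0.2, 0.3]
finger_gap: 0.0004
```

```bash
python3 d.py 7
```

```text
top 0.56 [369.2, 224.4] r 0.04472612070378035 dial 1.2719618833411257
side 0.84 [345.4, 162.4] r 0.04848111281696011 dial 1.1813865296804902
```

View pics/side7.png

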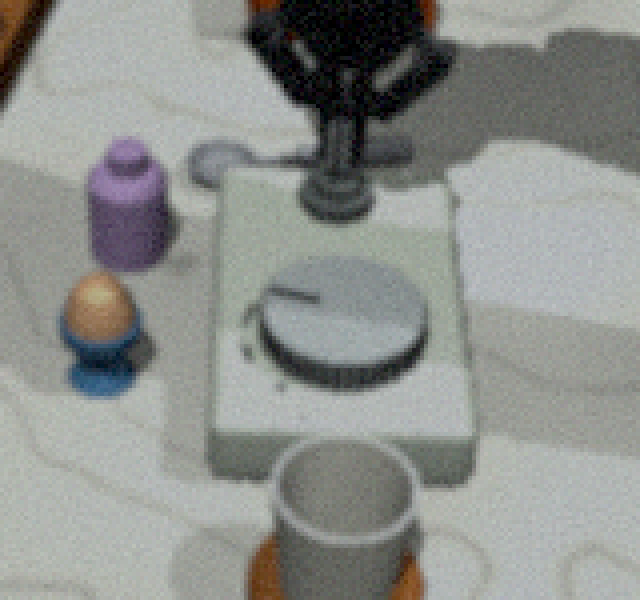

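View pics/wrist7.png

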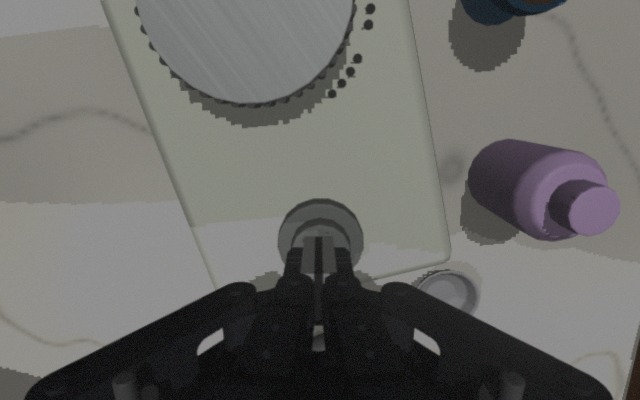

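The fingertip is over the button: wrist view column 319, with the button centred at about (320,240). Pressing in guarded steps.

drive_tool(motion=[{"travel": [0, -0.2, -0.8], "twist": 0, "jaw": 1}, {"travel": [0, -0.2, -0.8], "twist": 0, "jaw": 1}])

```text
t: 11.35
tcp_pos: [0.5399, -0.0922, 0.0344]
tcp_rot: [-1.571, 0.001, -0.097]
contact_force: [-0.1, -0.9, 0.2]
finger_gap: 0.0002
```

drive_tool(motion=[{"travel": [0, 0, -0.2], "twist": 0, "jaw": 1}, {"travel": [0, 0, -0.4], "twist": 0, "jaw": 1}, {"travel": [0, 0, -0.4], "twist": 0, "jaw": 1}])

```text
t: 11.72
tcp_pos: [0.5402, -0.092, 0.0308]
tcp_rot: [-1.571, 0.0, -0.096]
contact_force: [-0.3, -0.8, 1.7]
finger_gap: -0.0002
```

drive_tool(motion=[{"travel": [0, 0, -0.2], "twist": 0, "jaw": 1}, {"travel": [0, 0, -0.3], "twist": 0, "jaw": 1}, {"travel": [0, 0, -0.3], "twist": 0, "jaw": 1}])

```text
t: 12.1
tcp_pos: [0.5402, -0.092, 0.0279]
tcp_rot: [-1.571, 0.0, -0.096]
contact_force: [-0.1, 0.2, 3.6]
finger_gap: -0.0002
```

drive_tool(motion=[{"travel": [0, 0, -0.15], "twist": 0, "jaw": 1}, {"travel": [0, 0, -0.2], "twist": 0, "jaw": 1}, {"travel": [0, 0, -0.2], "twist": 0, "jaw": 1}])

```text
t: 12.48
tcp_pos: [0.5402, -0.092, 0.0261]
tcp_rot: [-1.571, -0.0, -0.096]
contact_force: [-2.2, -0.4, 10.3]
finger_gap: 0.0001
```

drive_tool(motion=[{"travel": [0, 0, -0.05], "twist": 0, "jaw": 1}, {"travel": [0, 0, -0.05], "twist": 0, "jaw": 1}])

```text
t: 12.72
tcp_pos: [0.5403, -0.092, 0.026]
tcp_rot: [-1.571, -0.0, -0.096]
contact_force: [-3.0, 0.5, 17.6]
finger_gap: 0.0002
```

The force rose sharply past 4 N with almost no further travel, so the button is at its end stop. Releasing straight up.

drive_tool(motion=[{"travel": [0, 0, 1.5], "twist": 0, "jaw": 1}, {"travel": [0, 0, 5], "twist": 0, "jaw": 1}, {"travel": [0, 0, 10], "twist": 0, "jaw": 1}, {"travel": [0, -8, 12], "twist": 0, "jaw": 1}, {"travel": [0, -12, 12], "twist": 0, "jaw": 1}])

```text
t: 13.35
tcp_pos: [0.5405, -0.2133, 0.1471]
tcp_rot: [-1.571, -0.002, -0.095]
contact_force: [0.1, 0.5, 0.1]
finger_gap: -0.0004
```

```bash
python3 d.py 8; python3 e6.py; python3 -c "
from h import *
s=readout.sense();print(s['t'],s['tcp_pos'],s['contact_force'])"
```

```text
top 0.6 [370.3, 225.2] r 0.04339267794048092 dial 1.3472219322548185
side 0.66 [345.5, 165.5] r 0.046280675822178055 dial 0.9590979882330809
start_top 0.64 [301.7, 37.8] [ 0.5389 -0.0967  0.072 ] [ 0.5389 -0.0966  0.0712]
13.8 [ 0.54034889 -0.21094364  0.14539326] [ 0.22952757  0.50180856 -0.13665154]
```

View pics/side8.png

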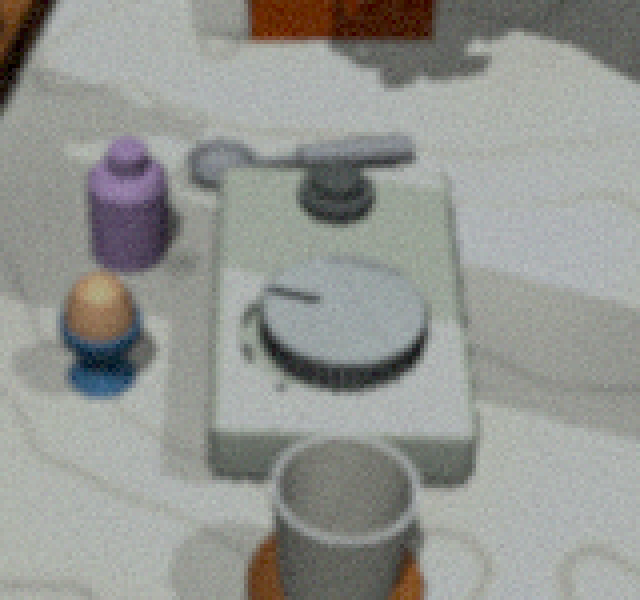

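View pics/top8.png

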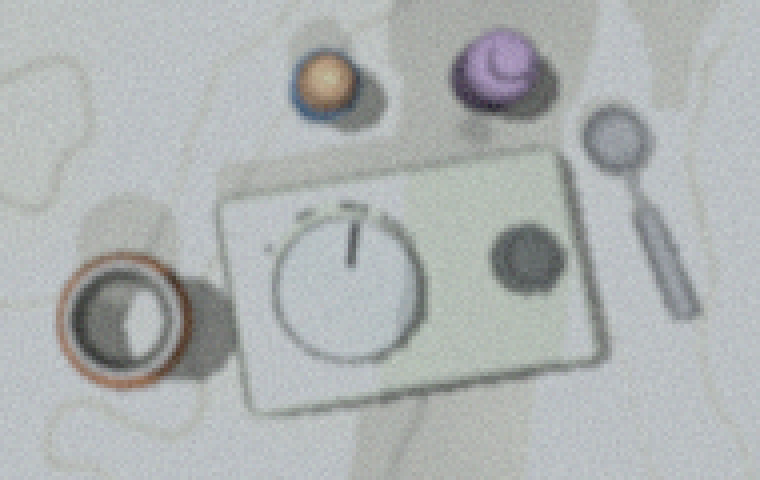

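The pointer is at three pips, the button is up (its top at z≈0.071, as before), nothing has moved in the pictures and the arm is clear.

```bash
python3 -c "
from rig import arm
print(arm.hand_in())"
```

```text
the job is handed in; nothing more can be done
None
```

The egg timer is set to three pips and started, and I've handed the job in. With the shut fingertip at about 10 N, I turned the dial 69° clockwise. I then lifted off so it clicked in, pressed start to its end stop and moved clear, at about 13.8 s of the 51 s.

**Last checks:**
- **Dial:** the pointer sits at the three-pip group in the top and side pictures. Single network readings of its angle scattered from 0.96 to 1.38 rad. They average close to 1.2, but some fall outside the 0.12 rad tolerance, so I relied on the pictures.
- **Start button:** the force stayed under 4 N through the travel, then rose to 17.6 N with almost no further movement. Afterwards its top was back at z ≈ 0.071.
- **Scene:** the timer, cup, coaster, spoon, dispenser and egg look unmoved. The jar was outside the final enlarged views, but the arm only passed it at z ≈ 0.19. Contact force is about zero.

**What disagreed or went wrong:**
- **Height reading:** the real fingertip was about 40–44 mm higher than the reported TCP. Depth images showed this, so I found both contacts by force.
- **Excess force:** on first touching the dial I sent three downward steps before reading the force, which briefly reached 64 N. I backed off to 10 N before turning. That is under the 120 N wrist limit. It is above the 40 N limit for the arm and gripper body, but only the fingertips were touching.

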